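# Clamp a moulded housing in its fixture with the T-handle key

## Task

Push the black finned housing along its rails until it is fully home against the fixture's end stop. Then take the T-handle key from its wooden holder, set it fully down on the square stud in the well and turn it clockwise to the stop, so that the clamp dog swings across behind the housing; turn the dog with the key only. Finally stand the key back in its holder and leave the roll of tape and the bracket where they are.

Things in the scene. Friction and masses are not known exactly. Their poses are not given: they have to be found in the camera images.
- fixture: Fixed aluminium base plate, 15 mm thick, on the bench. Frame: x along the rails from the open end to the end stop, y left, z up; origin at bench level midway between the rails (faces y = +-62 mm, tops 30 mm over the bench). Plate spans x -130..115, y -145..85 mm. On its right is an aluminium guard over the clamp dog: x -119..4, y -142..-68, top 42 mm over the bench. Otherwise nothing stands behind the housing.
- end_stop (a point): Middle of the end stop's face that the housing must touch: fixture (91, 0, 30) mm, axes as the fixture's. A dark steel bar across the fixture's far end, top 45 mm over the bench.
- housing: Loose black plastic housing, 110 (x) x 120 (y) mm, about 0.45 kg, aluminium pin fins on its far half. Origin: centre of its underside, 15 mm over the bench; axes as the fixture's. Flat rear face, to be pushed, at its x = -55 mm, 32 mm high; far part 46 mm, fins 66 mm high. Starts 25 to 45 mm short of the stop; home when its origin is at fixture x = +36 mm. Slides with about 2 to 8 N.
- screw (a joint): Turn of the clamp screw, rad, growing clockwise seen from above: starts at 0 to 0.2 (open, dog under the guard), hard stop at 1.3 (closed: dog along the fixture's +y, about 2 mm behind the home housing's rear face). Stiff (about 0.12 N m); stays where left. Seen from above, counter-clockwise from the fixture's +x, the dog points at pi/2 + 1.3 - (this value).
- dog_tip (a point): Tip of the clamp dog, a dark steel bar 16 mm wide, 12 mm thick (20 to 32 mm over the bench), reaching 75 mm from the screw's axis and turning with it. Point at mid height; its x axis points along the dog, outward. Closed, the dog overlaps the housing's rear face by 30 mm.
- screw_seat (a point): On the screw's upright axis at fixture (-30, -105, 44) mm, axes as the fixture's: top of the round collar on which the seated key's foot rests. Above it the steel square stud: 16 mm across flats, 14 mm high, plus a 6 mm tapered tip (top 64 mm over the bench). Its flats are parallel and square to the dog.
- well_rim (a point): Centre of the mouth of the square steel well around the stud, on the screw's axis, 70 mm over the bench (6 mm above the stud's tip). Well 64 mm wide outside, 44 mm inside, sides parallel to the fixture's axes.
- key: Loose steel T-handle key, 122 mm tall, 0.2 kg. Origin: centre under its foot, z up the shaft. Foot: square socket, 26.4 mm outside, 18.4 mm inside, 24 mm deep, sides along the key's x and y; fits the stud four ways with 0.16 rad play either way. Shaft 10 mm thick. Black crossbar along the key's x: 90 long, 14 wide, 14 mm high, middle 115 mm above the origin. Starts upright in the holder.
- holder: Fixed wooden block 72 x 72 mm, 44 mm high, with a square hole 44 mm wide, whose floor is 6 mm above the bench. Origin at the centre of its underside, z up. It stands left or right of the fixture.
- bin: Bystander: blue open plastic bin 100 x 90 x 50 mm, fixed, on the other side of the fixture; origin at the centre of its underside.
- tape: Bystander: loose roll of brown tape, 90 mm across, 24 mm high; origin at the centre of its underside.
- bracket: Bystander: loose aluminium angle bracket 70 x 50 x 38 mm; origin at the centre of its underside.
Mind the look-alikes: they are no part of the job. What is meant by the housing is not pink, and is the smaller of those in its own colour. Of the things shaped like the key, the steel one is meant.

How it is judged:
By the outcome, as a careful person would: the job done as asked, in the order asked, and still so for the second after the job is handed in, with the robot touching nothing.
It also fails if it takes over 59 s, if anything falls off the work surface, if the arm or the gripper's body presses on something with over 40 N, if the wrist force passes 120 N, or if a joint passes its speed limit or range.

## Robot

A 6-joint arm with a two-finger parallel gripper is mounted at the origin on the work surface. World frame = base frame: x ahead of the robot, y to its left, z up, the work surface at z = 0. Lengths are in mm, angles in rad, forces in N, time in s.
With the tool pointing down it reaches from about 300 to 775 mm from the base axis. Payload 14.6 kg.
Tool frame: the origin (TCP) lies on the centre line of the jaws, within the pads' length; the fingertips stand 22 mm ahead of it and the grasp point (between the pads) lies 3 mm ahead of it (manip.tcp_to_tips is the distance from the TCP to the fingertips, in mm); z points along the fingers, y is the direction in which the jaws open and shut (so a half turn about z gives the same grasp; the last joint's range is limited). The gripper opens to 94 mm and grips with 3 to 60 N. Pads are 16 mm wide; open, the fingers measure 119 mm over their backs; the gripper's body (75 mm by 177 mm) begins 78 mm behind the grasp point.
Start: joints at [1.161, 0.3, 1.521, -0, 1.321, -0.067], TCP at [184.866, 517.99, 227.446] pointing down, gripper open.
Joint ranges: [-3.03, 3.03], [-0.79, 2.21], [0.23, 2.52], [-1.04, 4.18], [0, 3.07], [-2.55, 2.55]. Speed limits (rad/s): [2.22, 2.22, 2.57, 3.14, 3.14, 3.14].

## Interface

Orientations are given as [roll, pitch, yaw] about the fixed x, y, z axes, in that order (R = Rz(yaw) Ry(pitch) Rx(roll)).
In Python, from cell import manip, vision, workorder gives the robot as it stands.
- The arm moves only by the tool carry_out, never from a script. Its argument "deltas" is a list of rows, each a list of 3 entries, a list of its own where there are three numbers: the shift along the tool's x, y, z in cm, then the turn about the tool's z in degrees, then the opening, from 0 (shut) to 1 (fully open). A call has 1 to 20 rows; each row shifts and turns the commanded pose from where the row before left it, along the tool's axes as they then stand; what a row does not reach is not made up. A row lasts 1/12 s, in which the tool goes at most 41.7 mm and 7.16 degrees, less where a joint would pass 70% of its speed; a pose out of reach is approached as far as the arm can. A call with a gripper value outside its range is refused whole. The fingers move at their own pace and stop on an object; "grip_force" is the grip in N (left out, the last holds). Time passes only in rows, so rows that do not move let the fingers close. It gives the time, the measured TCP pose, the force and the opening at its end, in the units of the state.
- manip.read_state(): the state, without advancing time (a new reading comes with each control period).
- vision.camera(name): name is "scene" or "top"; returns (picture, depth): 384x512x3 uint8, red, green, blue; 384x512 float32, mm along the optical axis (not along the pixel's ray), 0 where there is no reading.
- vision.calibration(name): a dict with "mtx" (3x3 intrinsics, pixels), "distortion" ([k1, k2, p1, p2, k3] as OpenCV has them; the pictures are not rectified), "eye" and "orientation" of the camera in the world. Camera axes: x right, y down, z forward; pixel columns grow to the right and rows downward; lengths in mm; the calibration is good to about 2 mm. A picture is of the moment at which its call begins. calibration takes no time and is no camera call.
- workorder.sign_off(): hands the job in, once; it reports no verdict.
The state is a dict: "clock": time; "joints": joint angles; "qd": joint speeds; "effort": joint torques, N m; "eef_pos": TCP position; "eef_rot": TCP orientation; "wrist_force": force on the tool from outside, world axes, zero at the start; "moment": the same for the moment, N m; "finger_gap": finger opening in mm.
Only numpy, scipy, OpenCV 4.12 (cv2) and the standard library are available. Lean on these libraries where they do the work, as an engineer would, in place of code of your own. Each camera call takes 0.05 s, during which the arm holds its last target.

## Working session

There is one attempt and no reset: what is moved stays moved. The work goes in short steps, Python scripts to look and compute and a tool call to move; the robot and the scene stay as the last step left them, time stands still between calls to the robot, and variables do not carry over. Pictures are saved under pics/ and viewed, and the job is handed in when it is done.

Besides the shell and the picture viewer there is one more tool, called in YAML: its name, and indented under it one key for each argument. carry_out: Moves the arm, as the interface text tells. Its arguments: {"type":"object","properties":{"deltas":{"type":"array","items":{"type":"array"}},"grip_force":{"type":"number"}},"required":["deltas"]}

```bash
ls; mkdir -p pics
cat > h.py <<'E'
import numpy as np, cv2
from cell import manip, vision, workorder
from scipy.spatial.transform import Rotation as R
def cal(n):
    c=vision.calibration(n); return c
E
python3 - <<'E'
from h import *
for n in("scene","top"):
    p,d=vision.camera(n); cv2.imwrite(f"pics/{n}0.png",p[:,:,::-1]); np.savez(f"{n}0.npz",p=p,d=d)
    print(vision.calibration(n))
print(manip.read_state(), manip.tcp_to_tips)
E
```

```text
pics
{'mtx': array([[443.64740275,   0.        , 245.27582243],
       [  0.        , 443.64740275, 186.30317047],
       [  0.        ,   0.        ,   1.        ]]), 'distortion': array([-0.03190647,  0.        ,  0.        ,  0.        ,  0.        ]), 'eye': array([1339.81201045,  334.21003171, 1238.86490795]), 'orientation': array([-2.52347378, -0.00413449,  1.97106938])}
{'mtx': array([[408.72932314,   0.        , 256.95660659],
       [  0.        , 408.72932314, 193.82060189],
       [  0.        ,   0.        ,   1.        ]]), 'distortion': array([-0.08403257,  0.        ,  0.        ,  0.        ,  0.        ]), 'eye': array([ 393.53086697,   13.8071479 , 1125.46707441]), 'orientation': array([-2.99359145, -0.01160529, -1.5520644 ])}
{'clock': 0.1, 'joints': array([ 1.16140224e+00,  3.00400763e-01,  1.52151799e+00, -2.21566915e-05,
        1.32073361e+00, -6.65855791e-02]), 'qd': array([ 0.00103519, -0.00072072, -0.00153241, -0.0001721 , -0.00043881,
        0.00156967]), 'effort': array([ 2.24685687e-04, -5.32644081e+01, -3.53287947e+01,  7.09544308e-02,
        2.34668056e-02, -8.53953452e-05]), 'eef_pos': array([184.78532859, 517.79397206, 226.95159682]), 'eef_rot': array([-3.14053386e+00, -4.90951210e-05,  2.79878961e+00]), 'wrist_force': array([ 0.20923724, -1.37268787,  0.1700749 ]), 'moment': array([0.02297658, 0.00295373, 0.00973337]), 'finger_gap': 93.94435892999915} 22.0
```

View pics/scene0.png

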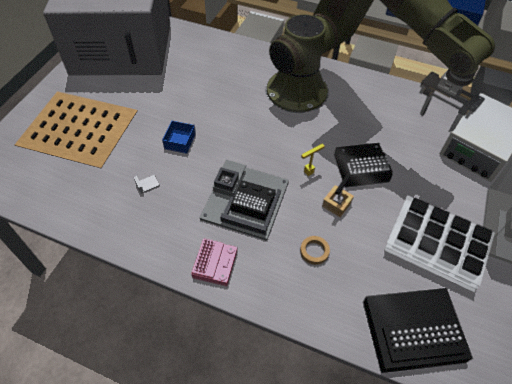

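View pics/top0.png

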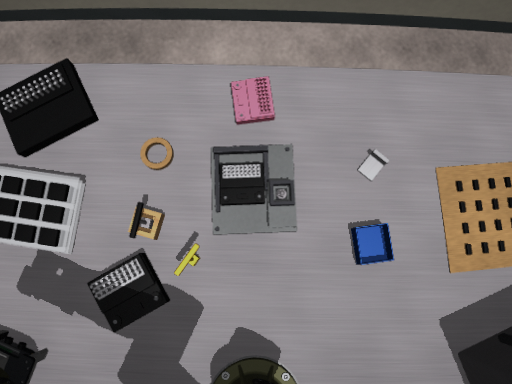

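```bash
cat >> h.py <<'E'
def ray(n,uv):
    c=cal(n); u=cv2.undistortPoints(np.array(uv,float).reshape(-1,1,2),c["mtx"],c["distortion"]).reshape(-1,2)
    d=np.c_[u,np.ones(len(u))]; Rm=R.from_euler("xyz",c["orientation"]).as_matrix()
    return np.array(c["eye"]), d@Rm.T
def onz(n,uv,z):
    e,d=ray(n,uv); t=(z-e[2])/d[:,2]; return e+d*t[:,None]
def bydepth(n,uv,dep):
    e,d=ray(n,uv); return e+d*np.array(dep,float).reshape(-1,1)
def cloud(n,dep):
    h,w=dep.shape; v,u=np.mgrid[:h,:w]; P=bydepth(n,np.c_[u.ravel(),v.ravel()],dep.ravel()); P[dep.ravel()<=0]=np.nan; return P.reshape(h,w,3)
def proj(n,P):
    c=cal(n); Rm=R.from_euler("xyz",c["orientation"]).as_matrix().T
    return cv2.projectPoints(np.array(P,float).reshape(-1,1,3),cv2.Rodrigues(Rm)[0],-Rm@np.array(c["eye"]),c["mtx"],c["distortion"])[0].reshape(-1,2)
E
python3 - <<'E'
from h import *
t=np.load("top0.npz");s=np.load("scene0.npz")
C=cloud("top",t["d"])
for u,v in [(255,310),(241,185),(150,222),(282,193),(212,150),(290,150),(216,228),(400,100)]: print(u,v,C[v,u].round(0))
C=cloud("scene",s["d"])
for u,v in [(250,200),(337,205),(228,180),(400,330)]: print(u,v,C[v,u].round(0))
def crop(p,x0,y0,x1,y1,k): return cv2.resize(p[y0:y1,x0:x1,::-1],None,fx=k,fy=k,interpolation=cv2.INTER_CUBIC)
cv2.imwrite("pics/c_top_fix.png",crop(t["p"],195,135,310,245,5))
cv2.imwrite("pics/c_top_key.png",crop(t["p"],110,180,210,285,5))
cv2.imwrite("pics/c_sc.png",crop(s["p"],190,135,390,275,4))
E
```

```text
255 310 [245.   3.  -1.]
241 185 [577.  47.  52.]
150 222 [474. 289.  35.]
282 193 [556. -62.  62.]
212 150 [681. 132.  13.]
290 150 [685. -86.  15.]
216 228 [463. 113.  19.]
400 100 [ 849. -411.    1.]
250 200 [623.  52.  82.]
337 205 [507. 308.  43.]
228 180 [563. -51.  57.]
400 330 [837. 576.  58.]
```

View pics/c_top_fix.png

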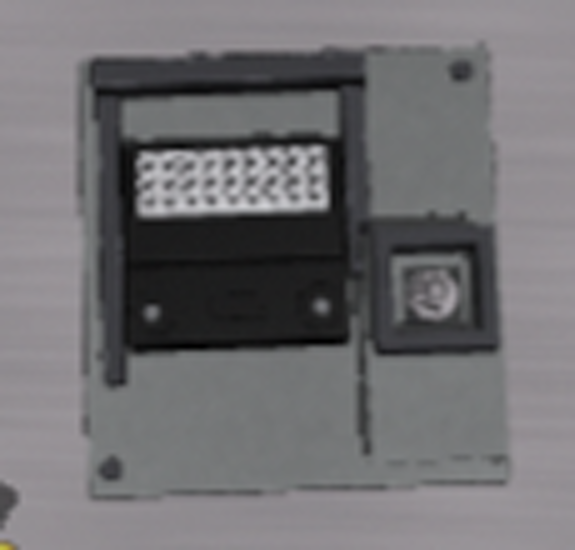

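View pics/c_top_key.png

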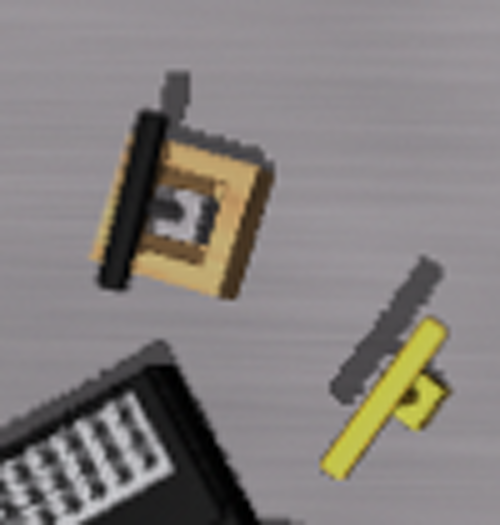

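View pics/c_sc.png

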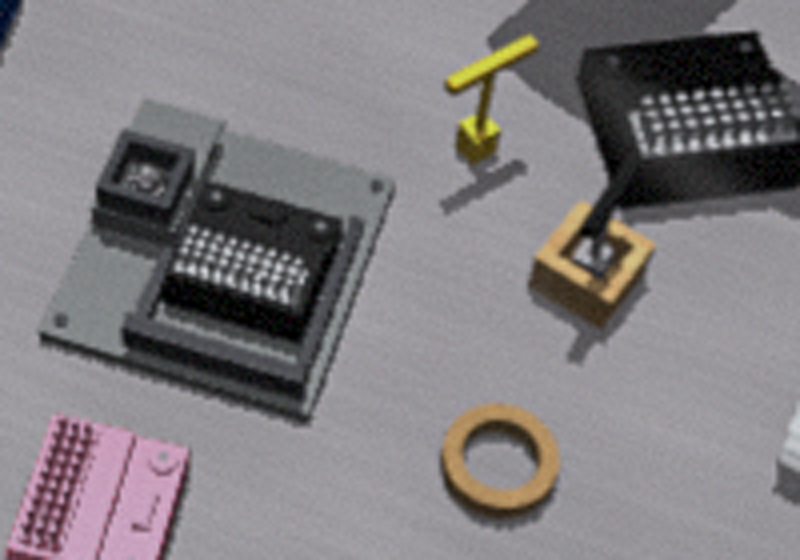

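Run:
```python
from h import *
t=np.load("top0.npz");s=np.load("scene0.npz")
hsv=cv2.cvtColor(t["p"],cv2.COLOR_RGB2HSV)
for u,v in [(255,215),(300,240),(250,155),(250,148),(218,190),(270,185),(240,300),(200,150),(145,205),(187,258)]: print(u,v,t["p"][v,u],hsv[v,u],t["d"][v,u])
# well outer: dark square; plate mask: grey brightness between
C=cloud("top",t["d"])
z=C[...,2]
print(np.nanstd(z[300:320,230:270]))
for lo,hi,nm,box in [(8,300,"plate",(195,130,320,250)),(60,80,"well",(260,165,310,215)),(38,50,"holder",(110,190,180,260))]:
    x0,y0,x1,y1=box
    m=np.zeros(z.shape,np.uint8); m[y0:y1,x0:x1]=((z>lo)&(z<hi))[y0:y1,x0:x1]
    n,l,st,ce=cv2.connectedComponentsWithStats(m); k=1+np.argmax(st[1:,4]); m=(l==k)
    vv,uu=np.nonzero(m)
    zz=np.nanmedian(z[m]); 
    P=onz("top",np.c_[uu,vv],{"plate":15,"well":70,"holder":44}[nm])[:,:2].astype(np.float32)
    print(nm,m.sum(),zz,cv2.minAreaRect(P))
```

```text
255 215 [116 119 120] [ 98   9 120] 1111.3862
300 240 [150 145 150] [150   8 150] 1123.4792
250 155 [112 115 115] [ 90   7 115] 1143.4003
250 148 [60 60 64] [120  16  64] 1111.9854
218 190 [62 61 66] [126  19  66] 1105.8911
270 185 [59 59 63] [120  16  63] 1070.1136
240 300 [146 142 146] [150   7 146] 1099.201
200 150 [148 144 148] [150   7 148] 1156.2812
145 205 [74 73 74] [150   3  74] 1133.3187
187 258 [194 196  76] [ 31 156 196] 987.9149
2.1241616962266923
plate 7202 29.625346379890402 ((575.6118774414062, 15.483871459960938), (245.00244140625, 227.05142211914062), 3.390246629714966)
well 323 68.99007330715312 ((557.3562622070312, -59.450836181640625), (63.539310455322266, 65.12883758544922), 1.2162154912948608)
holder 293 43.03636738300111 ((470.1397705078125, 291.7219543457031), (53.706661224365234, 72.95819091796875), 77.37493133544922)
```

Run:
```python
from h import *
for n,box in [("top",(125,190,170,260)),("scene",(310,165,370,215))]:
    a=np.load(f"{n}0.npz"); C=cloud(n,a["d"]); z=C[...,2]; x0,y0,x1,y1=box
    g=a["p"].max(2).astype(int)
    m=np.zeros(z.shape,np.uint8); m[y0:y1,x0:x1]=((z>105)&(z<140)&(np.hypot(C[...,0]-470,C[...,1]-292)<65))[y0:y1,x0:x1]
    vv,uu=np.nonzero(m); print(n,m.sum(),uu.min(),uu.max(),vv.min(),vv.max(),"zmed",np.median(z[m>0]))
    P=onz(n,np.c_[uu,vv],121)[:,:2]; 
    print("rect",cv2.minAreaRect(P.astype(np.float32)),"centroid",P.mean(0))
    w,V=np.linalg.eigh(np.cov(P.T)); print("dir deg",np.degrees(np.arctan2(V[1,1],V[0,1])),np.sqrt(12*w))
# holder in scene view
a=np.load("top0.npz")
for n,box in [("top",(120,190,180,260)),("scene",(315,175,365,225))]:
    a=np.load(f"{n}0.npz");hsv=cv2.cvtColor(a["p"],cv2.COLOR_RGB2HSV);x0,y0,x1,y1=box
    k=6 if n=="top" else 8
    cv2.imwrite(f"pics/z_{n}_holder.png",cv2.resize(a["p"][y0:y1,x0:x1,::-1],None,fx=10,fy=10,interpolation=cv2.INTER_NEAREST))
for n,box in [("top",(263,170,303,215)),("scene",(210,160,250,200))]:
    a=np.load(f"{n}0.npz");x0,y0,x1,y1=box
    cv2.imwrite(f"pics/z_{n}_well.png",cv2.resize(a["p"][y0:y1,x0:x1,::-1],None,fx=13,fy=13,interpolation=cv2.INTER_CUBIC))
```

```text
top 227 130 143 202 237 zmed 126.3041348677757
rect ((473.2148742675781, 303.0691833496094), (17.027053833007812, 89.86528778076172), 79.93883514404297) centroid [474.49763224 302.74888915]
dir deg 170.34361420160656 [15.88504959 89.86750533]
scene 120 335 351 173 194 zmed 126.35548156025345
rect ((475.91827392578125, 305.0016784667969), (14.609654426574707, 97.25220489501953), 79.26273345947266) centroid [476.90866174 304.55613269]
dir deg 169.33557507018918 [14.73638631 97.2333294 ]
```

View pics/z_top_holder.png

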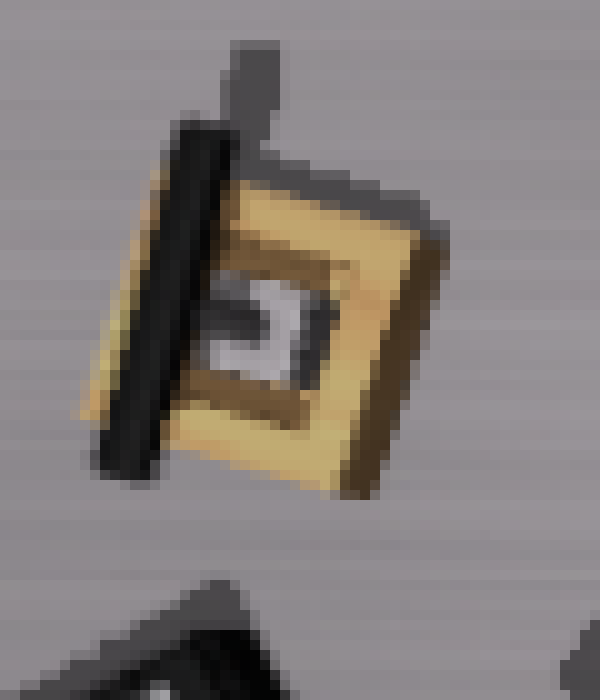

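View pics/z_top_well.png

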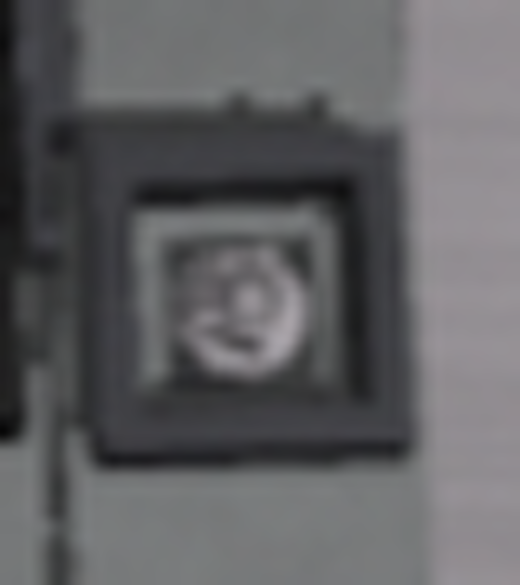

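View pics/z_scene_well.png

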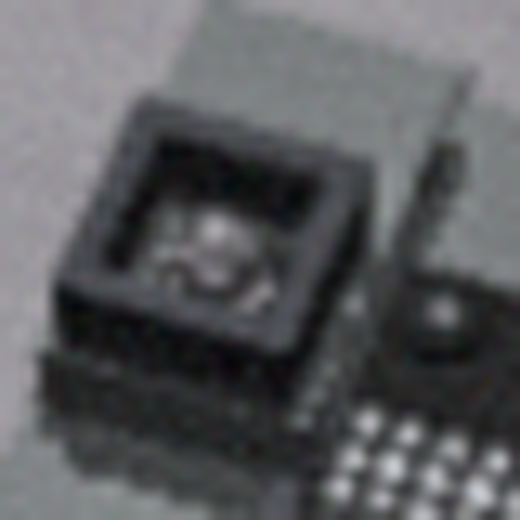

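View pics/z_scene_holder.png

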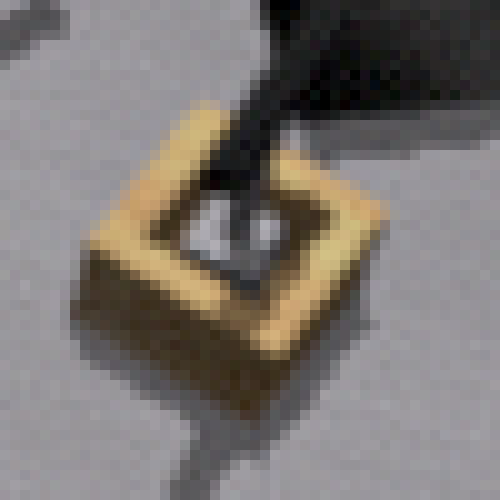

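Run:
```python
from h import *
A=lambda L,x0,y0,k: [(x0+x/k-.5,y0+y/k-.5) for x,y in L]
H=onz("top",A([(415,232),(340,490),(80,414)],120,190,10),44)
print("holder top corners (top)",H.round(1)); c=(H[0]+H[2])/2; print(c, np.linalg.norm(H[0]-H[1]),np.linalg.norm(H[1]-H[2]),np.degrees(np.arctan2(*(H[0]-H[1])[[1,0]])),np.degrees(np.arctan2(*(H[2]-H[1])[[1,0]])))
H=onz("scene",A([(88,245),(270,352),(388,210),(207,100)],315,175,10),44)
print("holder (scene)",H.round(1),H.mean(0),[np.linalg.norm(H[i]-H[i-1]) for i in range(4)])
W=onz("top",A([(85,130),(400,130),(410,452),(98,462)],263,170,13),70)
print("well top",W.round(1),W.mean(0),[np.linalg.norm(W[i]-W[i-1]).round(1) for i in range(4)])
Wi=onz("top",A([(132,183),(355,180),(362,405),(140,410)],263,170,13),70); print("inner top",Wi.mean(0),[np.linalg.norm(Wi[i]-Wi[i-1]).round(1) for i in range(4)])
W=onz("scene",A([(145,98),(375,155),(292,355),(55,280)],210,160,13),70)
print("well scene",W.round(1),W.mean(0),[np.linalg.norm(W[i]-W[i-1]).round(1) for i in range(4)])
Wi=onz("scene",A([(163,145),(330,182),(268,312),(105,262)],210,160,13),70); print("inner",Wi.mean(0),[np.linalg.norm(Wi[i]-Wi[i-1]).round(1) for i in range(4)])
# stud: tip z=64
print("stud tip top",onz("top",A([(247,300)],263,170,13),64), "scene",onz("scene",A([(215,240)],210,160,13),64))
# plate edge lines via gradient subpixel
g=cv2.cvtColor(np.load("top0.npz")["p"],cv2.COLOR_RGB2GRAY).astype(float)
def fit(pts,z):
    P=onz("top",pts,z)[:,:2].astype(np.float32); vx,vy,x,y=cv2.fitLine(P,cv2.DIST_HUBER,0,.01,.01).ravel()
    r=(P-[x,y])@[-vy,vx]; return np.degrees(np.arctan2(vy,vx))%180,(x,y),r.std()
def edge_rows(vs,u0,u1):
    o=[]
    for v in vs:
        d=np.abs(np.diff(g[v,u0:u1])); w=d*(d>d.max()*.3); o.append((u0+.5+(w*np.arange(len(d))).sum()/w.sum(),v))
    return o
def edge_cols(us,v0,v1):
    o=[]
    for u in us:
        d=np.abs(np.diff(g[v0:v1,u])); w=d*(d>d.max()*.3); o.append((u,v0+.5+(w*np.arange(len(d))).sum()/w.sum()))
    return o
print("right",fit(edge_rows(list(range(150,176))+list(range(208,228)),290,301),15))
print("near",fit(edge_cols(range(218,292),229,239),15))
print("far",fit(edge_cols(range(272,290),140,149),15))
print("left",fit(edge_rows(range(152,228),207,214),15))
```

```text
holder top corners (top) [[498.9 258.8  44. ]
 [430.1 275.3  44. ]
 [448.5 346.   44. ]]
[473.7046028  302.38137979  44.        ] 70.80561073768965 73.03660525595137 -13.479519920380808 75.42544334533179
holder (scene) [[502.6 260.3  44. ]
 [519.3 326.1  44. ]
 [450.9 346.7  44. ]
 [431.4 279.6  44. ]] [476.0441012  303.14725633  44.        ] [np.float64(73.78515540409349), np.float64(67.88070459228905), np.float64(71.40935448136649), np.float64(69.81892546534395)]
well top [[589.8 -26.5  70. ]
 [591.1 -90.3  70. ]
 [525.6 -92.6  70. ]
 [522.3 -30.1  70. ]] [557.18746736 -59.86372485  70.        ] [np.float64(67.6), np.float64(63.8), np.float64(65.6), np.float64(62.6)]
inner top [556.89906153 -59.65193689  70.        ] [np.float64(46.2), np.float64(45.1), np.float64(45.8), np.float64(44.6)]
well scene [[532.1 -91.5  70. ]
 [525.8 -29.9  70. ]
 [591.2 -24.   70. ]
 [593.4 -88.   70. ]] [560.62216107 -58.34057154  70.        ] [np.float64(61.4), np.float64(61.9), np.float64(65.7), np.float64(64.1)]
inner [561.79562806 -57.88589975  70.        ] [np.float64(39.4), np.float64(44.3), np.float64(43.4), np.float64(44.0)]
stud tip top [[556.62686922 -60.01665101  64.        ]] scene [[562.34913893 -58.25835464  64.        ]]
right (np.float32(3.164365), (np.float32(584.4104), np.float32(-99.09306)), np.float32(1.1260147))
near (np.float32(93.437874), (np.float32(452.5788), np.float32(8.795587)), np.float32(0.9574414))
far (np.float32(82.36467), (np.float32(700.25146), np.float32(-59.077827)), np.float32(1.4086413))
left (np.float32(2.9213748), (np.float32(586.8284), np.float32(131.23196)), np.float32(0.8570377))
```

carry_out:
  deltas:
    - [[-2.62,-2.04,0],0,0.5]
    - [[-2.62,-2.04,0],0,0]
    - [[-2.62,-2.04,0],0,0]
    - [[-2.62,-2.04,0],0,0]
    - [[-2.62,-2.04,0],0,0]
    - [[-2.62,-2.04,0],0,0]
    - [[-2.62,-2.04,0],0,0]
    - [[-2.62,-2.04,0],0,0]
    - [[-2.62,-2.04,0],0,0]
    - [[-2.62,-2.04,0],0,0]
    - [[-2.62,-2.04,0],0,0]
    - [[-2.62,-2.04,0],0,0]
    - [[-2.62,-2.04,0],0,0]
    - [[-2.62,-2.04,0],0,0]
    - [[-2.62,-2.04,0],0,0]
    - [[-2.62,-2.04,0],0,0]
    - [[-2.62,-2.04,0],0,0]
    - [[0,0,0],-5.7,0]
    - [[0,0,0],-5.7,0]
    - [[0,0,0],-5.7,0]

```text
clock: 1.77
eef_pos: [487.8, 41.1, 227.0]
eef_rot: [-3.142, -0.001, 3.101]
wrist_force: [0.6, 0.6, -0.3]
finger_gap: 0.5
```

carry_out:
  deltas:
    - [[0,0,0],-5.8,0]
    - [[0,0,3],0,0]
    - [[0,0,3],0,0]
    - [[0,0,0],0,0]

```text
clock: 2.1
eef_pos: [485.5, 41.6, 162.7]
eef_rot: [3.141, -0.008, -3.085]
wrist_force: [-0.3, -0.3, -1.1]
finger_gap: 0.2
```

carry_out:
  deltas:
    - [[0,0,3],0,0]
    - [[0,0,3],0,0]
    - [[0,0,3],0,0]
    - [[0,0,2],0,0]
    - [[0,0,0.9],0,0]
    - [[0,0,0],0,0]
    - [[0,0,0],0,0]

```text
clock: 2.68
eef_pos: [488.5, 41.7, 49.7]
eef_rot: [-3.142, 0.001, -3.085]
wrist_force: [0.4, -0.7, 1.5]
finger_gap: 0.6
```

Run:
```python
from h import *
for n,b in(("scene",(180,110,330,250)),("top",(195,135,315,270))):
    p,d=vision.camera(n); np.savez(f"{n}1.npz",p=p,d=d); x0,y0,x1,y1=b
    cv2.imwrite(f"pics/{n}1.png",cv2.resize(p[y0:y1,x0:x1,::-1],None,fx=4,fy=4,interpolation=cv2.INTER_CUBIC))
```

```text
(no output)
```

View pics/top1.png

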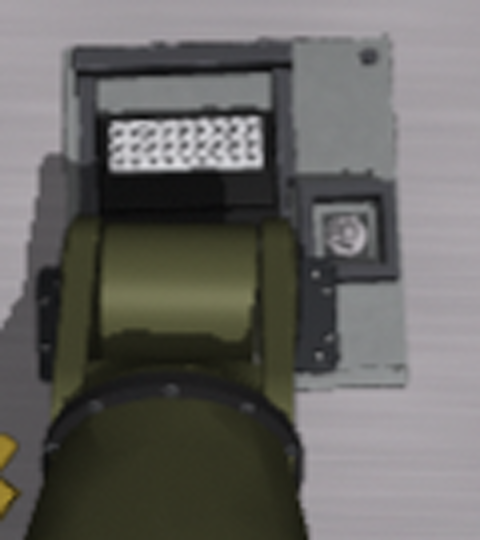

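View pics/scene1.png

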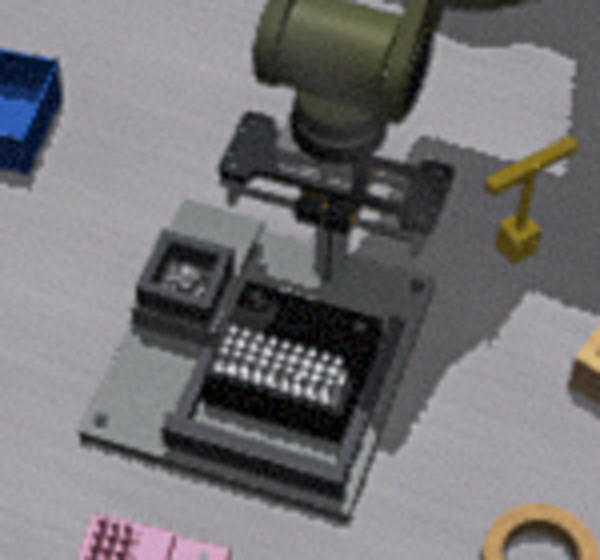

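carry_out:
  deltas:
    - [[-0.5,0,0],0,0]
    - [[-0.5,0,0],0,0]
    - [[-0.4,0,0],0,0]
    - [[-0.4,0,0],0,0]
    - [[-0.4,0,0],0,0]
    - [[-0.4,0,0],0,0]
    - [[-0.4,0,0],0,0]
    - [[-0.4,0,0],0,0]
    - [[-0.4,0,0],0,0]
    - [[-0.4,0,0],0,0]
    - [[-0.4,0,0],0,0]
    - [[-0.4,0,0],0,0]
    - [[-0.4,0,0],0,0]

```text
clock: 3.87
eef_pos: [542.0, 44.7, 48.4]
eef_rot: [3.142, -0.0, -3.085]
wrist_force: [-2.8, -1.0, 0.4]
finger_gap: 0.4
```

carry_out:
  deltas:
    - [[-0.3,0,0],0,0]
    - [[-0.3,0,0],0,0]
    - [[-0.2,0,0],0,0]
    - [[-0.2,0,0],0,0]
    - [[0,0,0],0,0]

```text
clock: 4.28
eef_pos: [552.1, 45.3, 48.5]
eef_rot: [-3.142, 0.001, -3.085]
wrist_force: [0.4, 0.4, -0.2]
finger_gap: 0.6
```

carry_out:
  deltas:
    - [[-0.15,0,0],0,0]
    - [[-0.15,0,0],0,0]
    - [[-0.15,0,0],0,0]

```text
clock: 4.53
eef_pos: [554.3, 45.4, 48.5]
eef_rot: [-3.141, -0.006, -3.085]
wrist_force: [-29.1, -3.8, 22.5]
finger_gap: 0.3
```

carry_out:
  deltas:
    - [[-0.15,0,0],0,0]
    - [[-0.15,0,0],0,0]

```text
clock: 4.7
eef_pos: [554.6, 45.4, 48.5]
eef_rot: [-3.141, -0.013, -3.084]
wrist_force: [-53.7, -5.6, 40.5]
finger_gap: 0.3
```

carry_out:
  deltas:
    - [[0.3,0,0],0,0]
    - [[1,0,0],0,0]
    - [[2,0,0],0,0]
    - [[0,0,-3],0,0]
    - [[0,0,-4],0,0]
    - [[0,0,-4],0,0]
    - [[0,0,-4],0,0]
    - [[0,0,-3],0,0]
    - [[0,0,0],0,0]

```text
clock: 5.45
eef_pos: [528.3, 43.9, 235.2]
eef_rot: [-3.141, 0.011, -3.085]
wrist_force: [0.5, -0.6, 0.4]
finger_gap: 0.2
```

Run:
```python
from h import *
for n,b in(("scene",(180,110,330,250)),("top",(195,135,315,270))):
    p,d=vision.camera(n); np.savez(f"{n}1.npz",p=p,d=d); x0,y0,x1,y1=b
    cv2.imwrite(f"pics/{n}2.png",cv2.resize(p[y0:y1,x0:x1,::-1],None,fx=4,fy=4,interpolation=cv2.INTER_CUBIC))
```

```text
(no output)
```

View pics/top2.png

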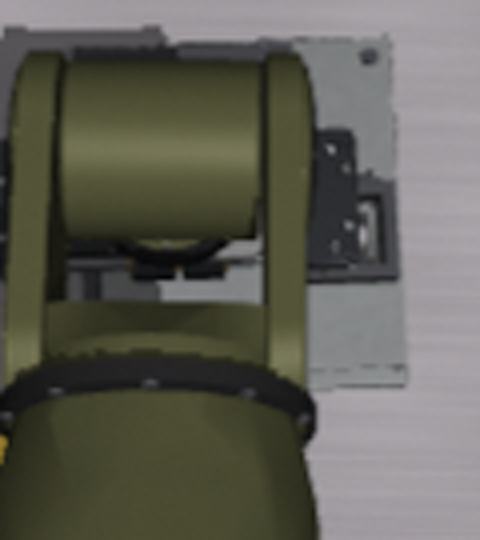

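View pics/scene2.png

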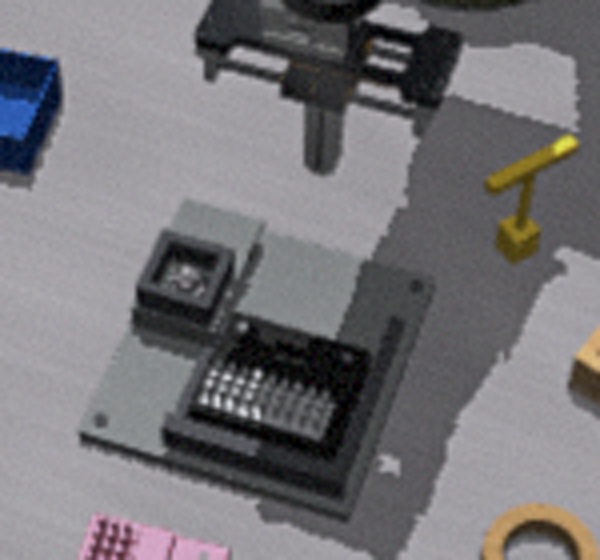

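Run:
```python
from h import *
print(onz("scene",[(180+322/4,110+170/4)],213), proj("scene",[[528.3,43.9,213]]))
a=np.load("scene1.npz")["p"]; cv2.imwrite("pics/tip.png",cv2.resize(a[125:165,240:280,::-1],None,fx=14,fy=14,interpolation=cv2.INTER_CUBIC))
```

```text
[[533.78013455  47.38329961 213.        ]] [[260.10109593 150.85935085]]
```

View pics/tip.png

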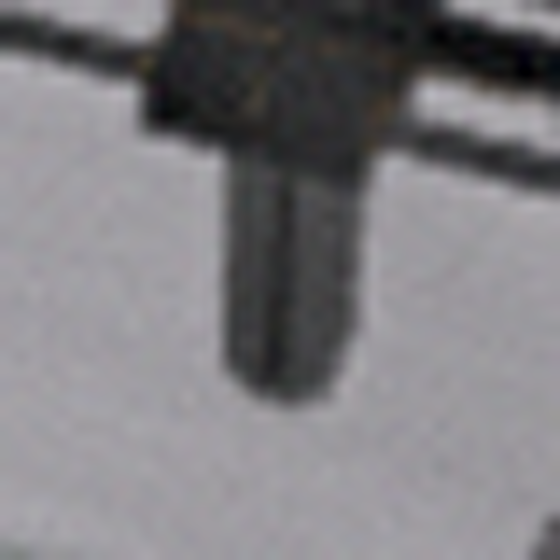

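Run:
```python
from h import *
print(onz("scene",[(260.2,153.3)],213), proj("scene",[[536.3,44.4,213]]))
```

```text
[[537.02382077  47.71155495 213.        ]] [[259.26466635 152.79401394]]
```

carry_out:
  deltas:
    - [[0.43,2.9,0],0,0.6]
    - [[0.43,2.9,0],0,0.6]
    - [[0.43,2.9,0],0,0.6]
    - [[0.43,2.9,0],0,0.6]
    - [[0.43,2.9,0],0,0.6]
    - [[0.43,2.9,0],0,0.6]
    - [[0.43,2.9,0],0,0.6]
    - [[0.43,2.9,0],0,0.6]
    - [[0.43,2.9,0],0,0.6]
    - [[0,0,0],6.7,0.6]
    - [[0,0,0],6.7,0.6]
    - [[0,0,0],0,0.6]
    - [[0,0,2],0,0.6]
    - [[0,0,2],0,0.6]
    - [[0,0,0],0,0.6]
    - [[0,0,0],0,0.6]

```text
clock: 6.88
eef_pos: [472.4, 301.8, 187.4]
eef_rot: [-3.14, -0.002, 2.967]
wrist_force: [1.0, -0.2, 0.4]
finger_gap: 56.2
```

Run:
```python
from h import *
for n,b in(("scene",(290,110,400,230)),):
    p,d=vision.camera(n); np.savez(f"{n}3.npz",p=p,d=d); x0,y0,x1,y1=b
    cv2.imwrite(f"pics/{n}3.png",cv2.resize(p[y0:y1,x0:x1,::-1],None,fx=5,fy=5,interpolation=cv2.INTER_CUBIC))
```

```text
(no output)
```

View pics/scene3.png

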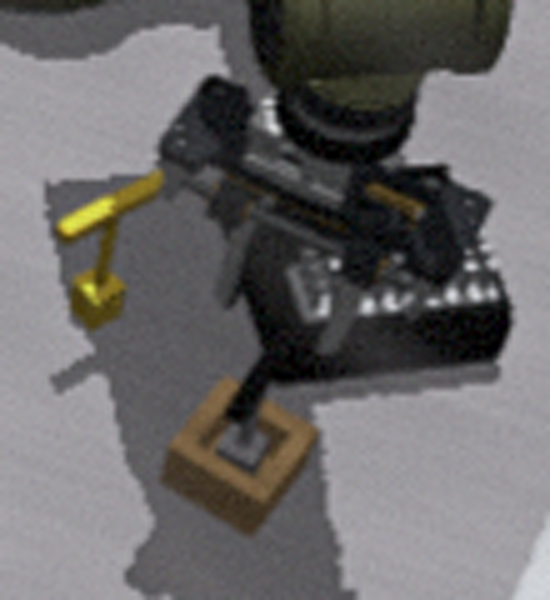

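carry_out:
  deltas:
    - [[-0.27,0.12,2],0,0.6]
    - [[0,0,2],0,0.6]
    - [[0,0,1.6],0,0.6]
    - [[0,0,0.8],0,0.6]
    - [[0,0,0],0,0.6]
    - [[0,0,0],0,0.6]

```text
clock: 7.43
eef_pos: [476.0, 303.1, 125.5]
eef_rot: [3.141, 0.001, 2.965]
wrist_force: [1.8, -0.2, 0.4]
finger_gap: 56.1
```

carry_out:
  grip_force: 40
  deltas:
    - [[0,0,0],0,0.4]
    - [[0,0,0],0,0.25]
    - [[0,0,0],0,0.1]
    - [[0,0,0],0,0.1]
    - [[0,0,0],0,0.1]
    - [[0,0,0],0,0.1]
    - [[0,0,0],0,0.1]

```text
clock: 8.02
eef_pos: [475.7, 303.0, 124.5]
eef_rot: [3.141, 0.0, 2.965]
wrist_force: [-0.6, 0.5, 1.0]
finger_gap: 13.9
```

carry_out:
  deltas:
    - [[0,0,-1],0,0.05]
    - [[0,0,-2],0,0.05]
    - [[0,0,-3],0,0.05]
    - [[0,0,-3],0,0.05]
    - [[0,0,-3],0,0.05]
    - [[0,0,-1],0,0.05]
    - [[0,0,0],0,0.05]
    - [[0,0,0],0,0.05]
    - [[0,0,0],0,0.05]

```text
clock: 8.77
eef_pos: [475.1, 302.6, 252.4]
eef_rot: [-3.14, -0.002, 2.965]
wrist_force: [0.2, 0.2, -3.3]
finger_gap: 14.0
```

Run:
```python
from h import *
print(manip.read_state())
for n,b in(("scene",(310,110,390,220)),):
    p,d=vision.camera(n); np.savez(f"{n}4.npz",p=p,d=d); x0,y0,x1,y1=b
    cv2.imwrite(f"pics/{n}4.png",cv2.resize(p[y0:y1,x0:x1,::-1],None,fx=5,fy=5,interpolation=cv2.INTER_CUBIC))
```

```text
{'clock': 8.7667, 'joints': array([ 5.02174111e-01,  3.13619104e-01,  1.44487317e+00, -2.96134835e-05,
        1.38614541e+00, -8.91641348e-01]), 'qd': array([-0.00034582,  0.00729331, -0.00113744, -0.00055134,  0.00584675,
        0.00044389]), 'effort': array([ 2.89995759e-02, -5.73757768e+01, -3.78422070e+01,  3.61242774e-02,
        9.05796653e-02,  1.49509742e-04]), 'eef_pos': array([475.10517257, 302.64085433, 252.39178946]), 'eef_rot': array([-3.13965732e+00, -2.35107421e-03,  2.96461499e+00]), 'wrist_force': array([ 0.21259261,  0.21144021, -3.29547161]), 'moment': array([ 0.0478798 , -0.03391458,  0.0037021 ]), 'finger_gap': 14.02530168780953}
```

View pics/scene4.png

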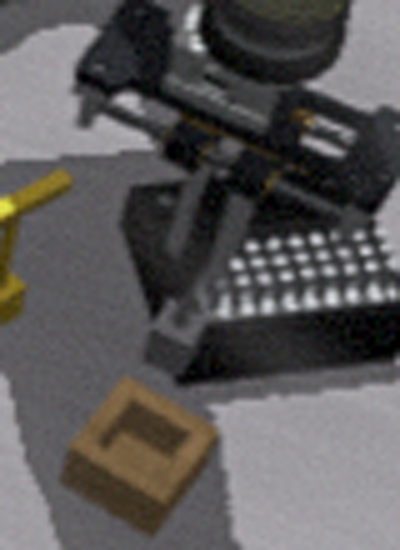

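carry_out:
  deltas:
    - [[-0.72,-1.7,0],0,0.05]
    - [[-1.2,-2.8,0],0,0.05]
    - [[-1.2,-2.8,0],0,0.05]
    - [[-1.2,-2.8,0],0,0.05]
    - [[-1.2,-2.8,0],0,0.05]
    - [[-1.2,-2.8,0],0,0.05]
    - [[-1.2,-2.8,0],0,0.05]
    - [[-1.2,-2.8,0],0,0.05]
    - [[-1.2,-2.8,0],0,0.05]
    - [[-1.2,-2.8,0],0,0.05]
    - [[-1.2,-2.8,0],0,0.05]
    - [[-1.2,-2.8,0],0,0.05]
    - [[-0.7,-1.7,0],0,0.05]
    - [[0,0,1],4,0.05]
    - [[0,0,2],3.9,0.05]
    - [[0,0,1],0,0.05]
    - [[0,0,0],0,0.05]
    - [[0,0,0],0,0.05]
    - [[0,0,0],0,0.05]

```text
clock: 10.4
eef_pos: [559.5, -59.3, 215.0]
eef_rot: [3.142, 0.001, 2.829]
wrist_force: [1.1, -0.3, -1.6]
finger_gap: 13.4
```

Run:
```python
from h import *
s=manip.read_state(); print(s['eef_pos'],s['eef_rot'])
for n,b in(("scene",(190,100,290,220)),("top",(220,140,320,240))):
    p,d=vision.camera(n); np.savez(f"{n}5.npz",p=p,d=d); x0,y0,x1,y1=b
    cv2.imwrite(f"pics/{n}5.png",cv2.resize(p[y0:y1,x0:x1,::-1],None,fx=5,fy=5,interpolation=cv2.INTER_CUBIC))
```

```text
[559.5477192  -59.28097166 215.04525614] [3.14157624e+00 5.56309829e-04 2.82873604e+00]
```

View pics/scene5.png

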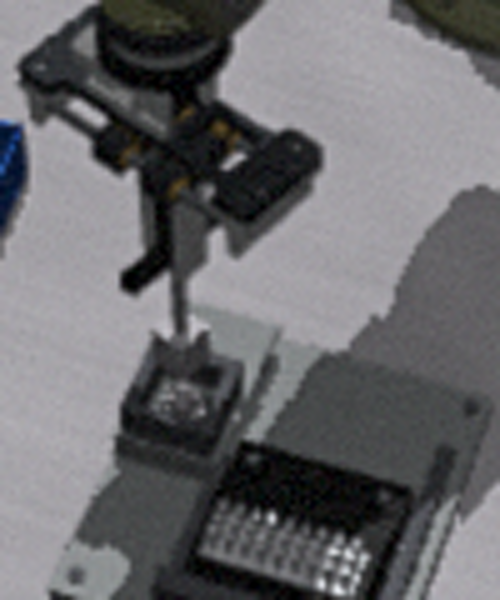

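View pics/top5.png

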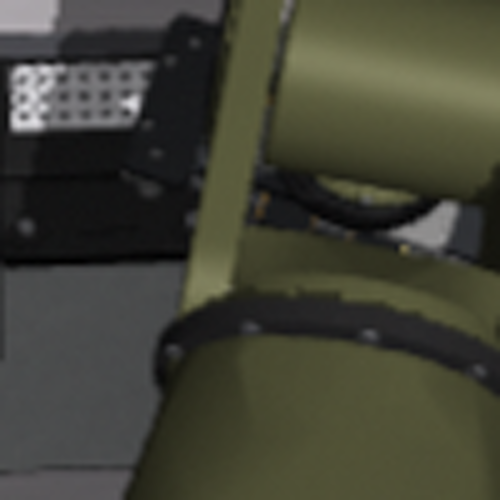

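Run:
```python
from h import *
p=np.load("scene5.npz")["p"]
x0,y0,x1,y1=205,135,250,195
cv2.imwrite("pics/z5.png",cv2.resize(p[y0:y1,x0:x1,::-1],None,fx=10,fy=10,interpolation=cv2.INTER_NEAREST))
for z in (96.5,120.5,150,170): print(z,proj("scene",[[559.5,-59.3,z]]), (proj("scene",[[559.5,-59.3,z]])-[[x0,y0]]+.5)*10)
yw=2.829
F=[[559.5+13.2*(a*np.cos(yw)-b*np.sin(yw)),-59.3+13.2*(a*np.sin(yw)+b*np.cos(yw)),z] for z in(96.5,120.5) for a,b in((1,1),(1,-1),(-1,-1),(-1,1))]
print(((proj("scene",F)-[[x0,y0]]+.5)*10).round())
g=cv2.cvtColor(p,cv2.COLOR_RGB2GRAY)
for v in (156,158,160,162,164): print(v,g[v,215:240])
```

```text
96.5 [[225.79584136 171.2378709 ]] [[212.95841363 367.37870897]]
120.5 [[225.55847828 166.6749692 ]] [[210.58478282 321.74969197]]
150 [[225.25779768 160.8913966 ]] [[207.57797683 263.91396596]]
170 [[225.04811712 156.85588454]] [[205.48117124 223.55884538]]
[[210. 322.]
 [271. 364.]
 [216. 413.]
 [155. 371.]
 [208. 276.]
 [269. 319.]
 [213. 368.]
 [152. 325.]]
156 [  0   3  11  10  40 105 149 168 161  84  49  69 121 174 174 174 168 165
 164 164 164 158 166 163 161]
158 [ 85  56  68 132 167 174 171 171 159  83  47  70 127 173 174 172 167 168
 171 168 168 168 169 166 163]
160 [169 166 165 170 168 167 163 173 162 102  46  51  99 150 159 155 161 162
 167 165 168 167 167 169 169]
162 [169 165 162 159 162 164 167 171 159  96  46  60  96 135 129 134 131 134
 132 138 139 151 158 160 156]
164 [167 166 168 168 168 168 175 181 176 133  55  54 117 179 180 166 151 134
 133 132 134 137 135 138 134]
```

View pics/z5.png

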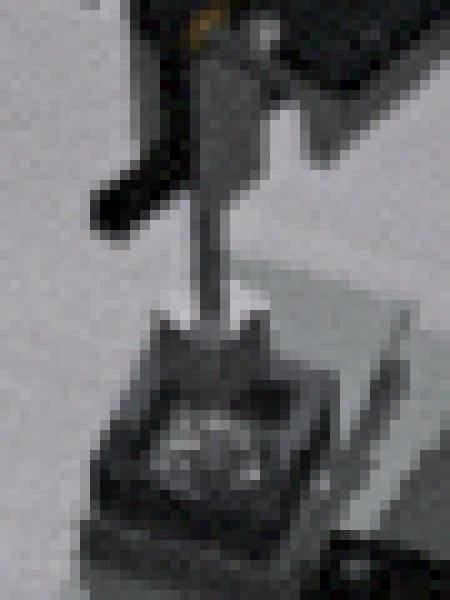

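carry_out:
  deltas:
    - [[0,0,1],0,0.05]
    - [[0,0,1],0,0.05]
    - [[0,0,0.9],0,0.05]
    - [[0,0,0],0,0.05]
    - [[0,0,0],0,0.05]

```text
clock: 10.92
eef_pos: [559.0, -59.4, 184.6]
eef_rot: [-3.141, -0.002, 2.827]
wrist_force: [0.4, 0.1, -2.2]
finger_gap: 13.5
```

carry_out:
  deltas:
    - [[0,0,0.3],0,0.05]
    - [[0,0,0.3],0,0.05]
    - [[0,0,0.2],0,0.05]
    - [[0,0,0],0,0.05]

```text
clock: 11.25
eef_pos: [559.2, -59.5, 177.0]
eef_rot: [-3.142, -0.001, 2.827]
wrist_force: [0.3, 0.2, -1.7]
finger_gap: 13.7
```

carry_out:
  deltas:
    - [[0,0,0.2],0,0.05]
    - [[0,0,0.2],0,0.05]
    - [[0,0,0],0,0.05]

```text
clock: 11.5
eef_pos: [559.2, -59.5, 173.1]
eef_rot: [-3.142, -0.0, 2.827]
wrist_force: [0.0, 0.2, -2.6]
finger_gap: 13.7
```

carry_out:
  deltas:
    - [[0,0,0.3],0,0.05]
    - [[0,0,0.3],0,0.05]
    - [[0,0,0.2],0,0.05]
    - [[0,0,0],0,0.05]

```text
clock: 11.83
eef_pos: [559.2, -59.5, 164.9]
eef_rot: [-3.141, -0.001, 2.827]
wrist_force: [-0.1, 0.2, -2.2]
finger_gap: 13.7
```

carry_out:
  deltas:
    - [[0,0,0.1],0,0.05]
    - [[0,0,0.1],0,0.05]
    - [[0,0,0],0,0.05]

```text
clock: 12.08
eef_pos: [559.3, -59.5, 163.3]
eef_rot: [-3.142, -0.0, 2.827]
wrist_force: [0.6, -0.7, -2.0]
finger_gap: 13.7
```

carry_out:
  deltas:
    - [[0,0,0.1],0,0.05]
    - [[0,0,0.05],0,0.05]
    - [[0,0,0],0,0.05]

```text
clock: 12.33
eef_pos: [559.6, -59.5, 162.5]
eef_rot: [3.141, 0.001, 2.827]
wrist_force: [-0.8, 0.4, 3.3]
finger_gap: 13.6
```

carry_out:
  grip_force: 60
  deltas:
    - [[0,0,0],0,0.05]
    - [[0,0,0],0,0.05]
    - [[0,0,0],4,0.05]
    - [[0,0,0],4,0.05]
    - [[0,0,0],4,0.05]
    - [[0,0,0],4,0.05]
    - [[0,0,0],0,0.05]

```text
clock: 12.92
eef_pos: [559.7, -59.8, 162.5]
eef_rot: [3.142, 0.002, 2.544]
wrist_force: [0.6, -1.2, 6.2]
finger_gap: 13.3
```

Run:
```python
from h import *
s=manip.read_state(); print(s['eef_pos'],s['eef_rot'],s['wrist_force'],s['moment'])
```

```text
[559.67418174 -59.81040488 162.4609205 ] [3.14153860e+00 1.51760500e-03 2.54375674e+00] [ 0.62235067 -1.22915613  6.19062149] [-0.54830654 -0.09997165  0.12143894]
```

carry_out:
  deltas:
    - [[0,0,0],4,0.05]
    - [[0,0,0],4,0.05]
    - [[0,0,0],4,0.05]
    - [[0,0,0],4,0.05]
    - [[0,0,0],4,0.05]
    - [[0,0,0],4,0.05]
    - [[0,0,0],4,0.05]
    - [[0,0,0],4,0.05]
    - [[0,0,0],4,0.05]
    - [[0,0,0],4,0.05]
    - [[0,0,0],4,0.05]
    - [[0,0,0],4,0.05]
    - [[0,0,0],0,0.05]

```text
clock: 14.0
eef_pos: [559.5, -59.9, 162.5]
eef_rot: [3.141, 0.001, 1.706]
wrist_force: [-0.7, -2.4, 7.1]
finger_gap: 13.5
```

```bash
cat > st.py <<'E'
from h import *
s=manip.read_state(); print(s['clock'],s['eef_pos'],s['eef_rot'],np.degrees(s['eef_rot'][2]),s['wrist_force'],s['moment'],s['joints'][5])
E
python3 st.py
```

```text
14.0 [559.46246445 -59.93161107 162.46989087] [3.14104204e+00 1.09899195e-03 1.70639762e+00] 97.76938188308225 [-0.6651938  -2.43537951  7.08614226] [-0.77657224  0.35304658  0.06518165] -0.30667212738919347
```

carry_out:
  deltas:
    - [[0,0,0],2.5,0.05]
    - [[0,0,0],2.5,0.05]
    - [[0,0,0],2.5,0.05]
    - [[0,0,0],2.5,0.05]
    - [[0,0,0],0,0.05]

```text
clock: 14.42
eef_pos: [559.4, -59.9, 162.4]
eef_rot: [3.141, 0.001, 1.533]
wrist_force: [-1.7, -3.2, 7.2]
finger_gap: 13.1
```

```bash
python3 st.py
```

```text
14.4167 [559.4075203  -59.93312843 162.44821134] [3.14104212e+00 9.48993961e-04 1.53347371e+00] 87.86157175797742 [-1.70551693 -3.2051813   7.18748437] [-0.86229412  0.50992713  0.05261454] -0.13377962835818255
```

carry_out:
  deltas:
    - [[0,0,0],1.5,0.05]
    - [[0,0,0],1.5,0.05]
    - [[0,0,0],1.5,0.05]
    - [[0,0,0],0,0.05]

```text
clock: 14.75
eef_pos: [559.4, -59.9, 162.5]
eef_rot: [3.141, 0.001, 1.456]
wrist_force: [-2.0, -3.3, 8.2]
finger_gap: 13.2
```

```bash
python3 st.py
```

```text
14.75 [559.37915992 -59.93758524 162.46772688] [3.14102456e+00 9.43179794e-04 1.45610231e+00] 83.4285171598126 [-1.9914643  -3.27754595  8.22058678] [-0.82995666  0.55313477  0.072065  ] -0.05638898385583913
```

carry_out:
  deltas:
    - [[0,0,0],1.5,0.05]
    - [[0,0,0],1.5,0.05]
    - [[0,0,0],0,0.05]

```text
clock: 15.0
eef_pos: [559.4, -59.9, 162.5]
eef_rot: [3.141, 0.001, 1.404]
wrist_force: [-2.7, -3.0, 7.0]
finger_gap: 13.7
```

```bash
python3 st.py
```

```text
15.0 [559.37885004 -59.94097192 162.48708032] [3.14098610e+00 9.53313013e-04 1.40395893e+00] 80.44092124048628 [-2.65293986 -3.02299396  7.02525074] [-0.8307157   0.60780883  0.29924599] -0.004217228055017741
```

carry_out:
  deltas:
    - [[0,0,0],1.5,0.05]
    - [[0,0,0],1.5,0.05]
    - [[0,0,0],0,0.05]

```text
clock: 15.25
eef_pos: [559.4, -59.9, 162.5]
eef_rot: [3.141, 0.001, 1.352]
wrist_force: [-2.7, -2.7, 6.7]
finger_gap: 13.5
```

Run:
```python
exec(open('st.py').read())
for n,b in(("scene",(180,110,290,230)),("top",(200,140,320,240))):
    p,d=vision.camera(n); np.savez(f"{n}6.npz",p=p,d=d); x0,y0,x1,y1=b
    cv2.imwrite(f"pics/{n}6.png",cv2.resize(p[y0:y1,x0:x1,::-1],None,fx=5,fy=5,interpolation=cv2.INTER_CUBIC))
```

```text
15.25 [559.39257305 -59.891705   162.49875711] [3.14088366e+00 9.87450846e-04 1.35204756e+00] 77.46661892498945 [-2.6940039  -2.71491356  6.68409807] [-0.76785237  0.59654889  0.56577303] 0.04784301949415558
```

View pics/scene6.png

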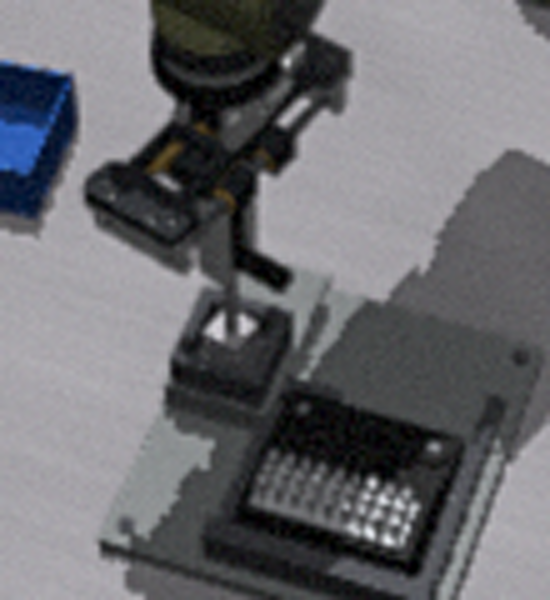

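carry_out:
  deltas:
    - [[0,0,0],-3,0.05]
    - [[0,0,0],-3,0.05]
    - [[0,0,0],-3,0.05]
    - [[0,0,0],-3,0.05]
    - [[0,0,0],0,0.05]

```text
clock: 15.77
eef_pos: [559.6, -59.8, 162.5]
eef_rot: [3.141, 0.001, 1.566]
wrist_force: [-0.1, -2.0, 6.1]
finger_gap: 13.2
```

```bash
python3 st.py
```

```text
15.7667 [559.55809751 -59.76496305 162.45092661] [3.14059390e+00 5.82217224e-04 1.56576629e+00] 89.71179996299439 [-0.12115798 -1.98417936  6.11786908] [-0.46993265  0.11175254  0.04826808] -0.16611574428210193
```

carry_out:
  deltas:
    - [[0,0,-0.5],0,0.05]
    - [[0,0,-0.8],0,0.05]
    - [[0,0,-1],0,0.05]
    - [[0,0,-1.2],0,0.05]
    - [[0,0,-2],0,0.05]
    - [[0,0,-2],0,0.05]
    - [[0,0,-1.5],0,0.05]
    - [[0,0,0],0,0.05]

```text
clock: 16.43
eef_pos: [560.2, -59.4, 255.9]
eef_rot: [3.136, 0.001, 1.562]
wrist_force: [-0.5, -0.1, -1.5]
finger_gap: 13.7
```

Run:
```python
exec(open('st.py').read())
for n,b in(("scene",(180,110,290,230)),):
    p,d=vision.camera(n); np.savez(f"{n}7.npz",p=p,d=d); x0,y0,x1,y1=b
    cv2.imwrite(f"pics/{n}7.png",cv2.resize(p[y0:y1,x0:x1,::-1],None,fx=5,fy=5,interpolation=cv2.INTER_CUBIC))
```

```text
16.4333 [560.17560837 -59.44633527 255.87531534] [3.13630152e+00 5.49466326e-04 1.56153299e+00] 89.4692500661091 [-0.51725459 -0.12038242 -1.54524454] [-0.0765451   0.02649694 -0.006319  ] -0.16167534989787719
```

View pics/scene7.png

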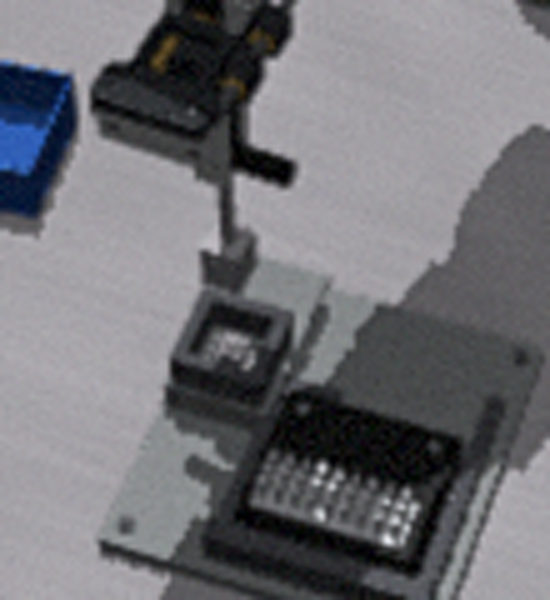

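carry_out:
  deltas:
    - [[1.78,-0.44,0],0,0.05]
    - [[2.78,-0.68,0],0,0.05]
    - [[2.78,-0.68,0],0,0.05]
    - [[2.78,-0.68,0],0,0.05]
    - [[2.78,-0.68,0],0,0.05]
    - [[2.78,-0.68,0],0,0.05]
    - [[2.78,-0.68,0],0,0.05]
    - [[2.78,-0.68,0],0,0.05]
    - [[2.78,-0.68,0],0,0.05]
    - [[2.78,-0.68,0],0,0.05]
    - [[2.78,-0.68,0],0,0.05]
    - [[2.78,-0.68,0],0,0.05]
    - [[2.78,-0.68,0],0,0.05]
    - [[0.94,-0.26,0],0,0.05]
    - [[0,0,0],4.5,0.05]
    - [[0,0,0],4.5,0.05]
    - [[0,0,0],4,0.05]
    - [[0,0,0],0,0.05]
    - [[0,0,0],0,0.05]
    - [[0,0,0],0,0.05]

```text
clock: 18.15
eef_pos: [474.1, 301.9, 251.5]
eef_rot: [-3.141, 0.0, 1.337]
wrist_force: [-0.1, -0.1, -1.5]
finger_gap: 13.2
```

Run:
```python
exec(open('st.py').read())
for n,b in(("scene",(290,100,400,230)),("top",(195,125,315,255))):
    p,d=vision.camera(n); np.savez(f"{n}8.npz",p=p,d=d); x0,y0,x1,y1=b
    cv2.imwrite(f"pics/{n}8.png",cv2.resize(p[y0:y1,x0:x1,::-1],None,fx=4.5,fy=4.5,interpolation=cv2.INTER_CUBIC))
```

```text
18.15 [474.08434164 301.85844893 251.50768009] [-3.14103949e+00  4.60269722e-04  1.33658865e+00] 76.58088858814642 [-0.12831163 -0.07285709 -1.50758702] [-0.08616852  0.15005912  0.02756923] 0.736003071351117
```

View pics/scene8.png

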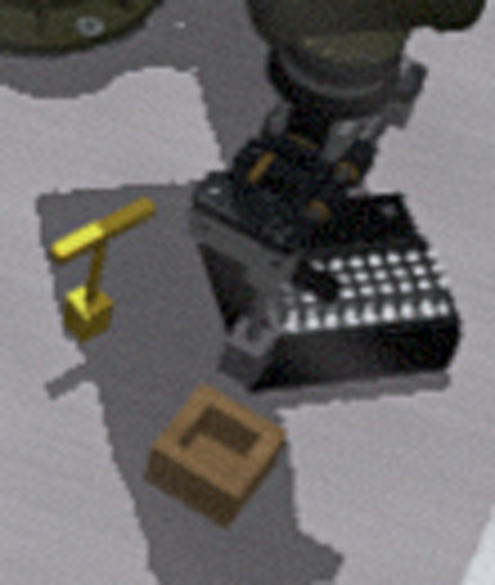

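View pics/top8.png

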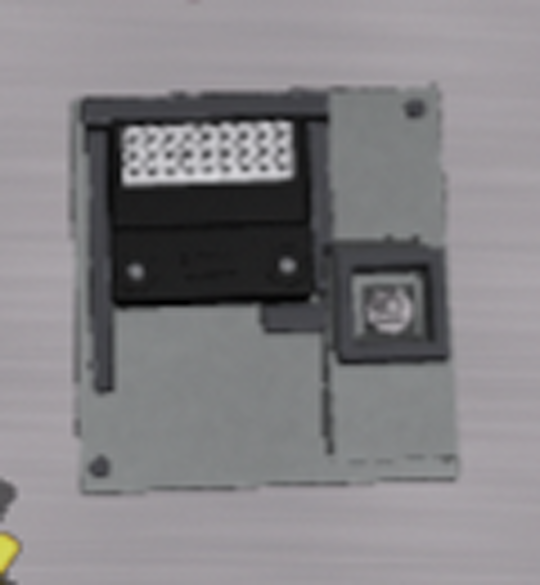

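Run:
```python
from h import *
p=np.load("scene8.npz")["p"]
x0,y0,x1,y1=325,135,375,195
im=cv2.resize(p[y0:y1,x0:x1,::-1],None,fx=10,fy=10,interpolation=cv2.INTER_NEAREST)
yw=1.3366
F=[[474.1+13.2*(a*np.cos(yw)-b*np.sin(yw)),301.9+13.2*(a*np.sin(yw)+b*np.cos(yw)),z] for z in(133,157) for a,b in((1,1),(1,-1),(-1,-1),(-1,1))]
q=((proj("scene",F)-[[x0,y0]]+.5)*10).astype(int)
print(q)
for a in q: cv2.circle(im,tuple(int(v) for v in a),4,(0,0,255),-1)
ax=((proj("scene",[[474.1,301.9,z] for z in (133,157,180,230)])-[[x0,y0]]+.5)*10).astype(int)
for a in ax: cv2.circle(im,tuple(int(v) for v in a),4,(0,255,0),-1)
cv2.imwrite("pics/z8.png",im)
```

```text
[[244 451]
 [203 506]
 [128 465]
 [169 410]
 [259 404]
 [217 460]
 [141 419]
 [183 363]]
```

View pics/z8.png

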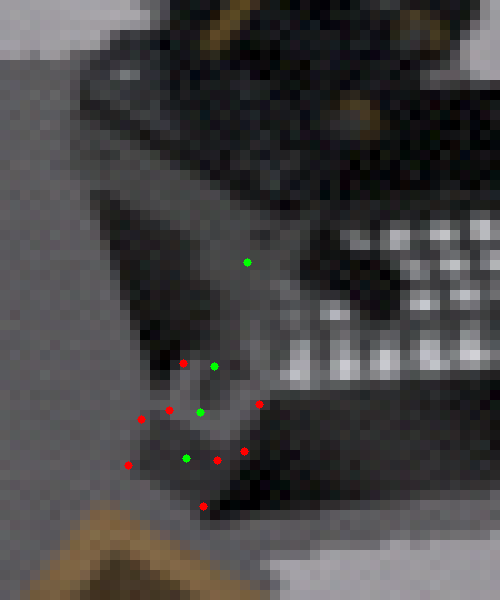

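carry_out:
  deltas:
    - [[0,0.07,2],0,0.05]
    - [[0,0,2.5],0,0.05]
    - [[0,0,2.5],0,0.05]
    - [[0,0,1.5],0,0.05]
    - [[0,0,1],0,0.05]
    - [[0,0,0],0,0.05]

```text
clock: 18.75
eef_pos: [474.2, 301.6, 155.1]
eef_rot: [-3.139, 0.002, 1.335]
wrist_force: [0.3, 0.5, -2.3]
finger_gap: 13.5
```

carry_out:
  deltas:
    - [[0,0,1],0,0.05]
    - [[0,0,1],0,0.05]
    - [[0,0,0.6],0,0.05]
    - [[0,0,0.2],0,0.05]
    - [[0,0,0],0,0.05]
    - [[0,0,0],0,0.05]

```text
clock: 19.25
eef_pos: [475.0, 302.1, 129.2]
eef_rot: [3.141, -0.0, 1.334]
wrist_force: [0.2, -0.1, -1.7]
finger_gap: 13.4
```

carry_out:
  deltas:
    - [[0,0,0.2],0,0.05]
    - [[0,0,0.15],0,0.05]
    - [[0,0,0],0,0.05]

```text
clock: 19.5
eef_pos: [474.8, 302.0, 125.3]
eef_rot: [-3.142, -0.0, 1.334]
wrist_force: [-0.9, 0.1, -2.0]
finger_gap: 13.7
```

carry_out:
  deltas:
    - [[0,0,0.1],0,0.05]
    - [[0,0,0.1],0,0.05]
    - [[0,0,0],0,0.05]

```text
clock: 19.75
eef_pos: [475.2, 302.2, 124.5]
eef_rot: [3.14, -0.001, 1.334]
wrist_force: [-1.0, -0.9, 7.7]
finger_gap: 13.5
```

carry_out:
  grip_force: 5
  deltas:
    - [[0,0,0],0,0.05]
    - [[0,0,0],0,0.16]
    - [[0,0,0],0,0.2]
    - [[0,0,0],0,0.3]
    - [[0,0,0],0,0.4]
    - [[0,0,0],0,0.45]
    - [[0,0,0],0,0.45]

```text
clock: 20.33
eef_pos: [474.8, 302.0, 123.4]
eef_rot: [-3.141, 0.0, 1.334]
wrist_force: [-0.2, -0.2, 0.1]
finger_gap: 41.0
```

carry_out:
  deltas:
    - [[0,0,-1],0,0.45]
    - [[0,0,-2],0,0.45]
    - [[0,0,-3],0,0.45]
    - [[0,0,-3],0,0.45]
    - [[0,0,-2],0,0.45]
    - [[-3,0,0],0,0.45]
    - [[-4,0,0],0,0.45]
    - [[-4,0,0],0,0.45]
    - [[-3,0,0],0,0.45]
    - [[0,0,0],0,0.45]

```text
clock: 21.17
eef_pos: [441.2, 162.4, 234.6]
eef_rot: [3.141, 0.0, 1.332]
wrist_force: [0.3, 0.5, -1.0]
finger_gap: 42.2
```

Run:
```python
exec(open('st.py').read())
for n in("scene","top"):
    p,d=vision.camera(n); np.savez(f"{n}9.npz",p=p,d=d)
    cv2.imwrite(f"pics/{n}9.png",cv2.resize(p[:,:,::-1],None,fx=1.5,fy=1.5,interpolation=cv2.INTER_CUBIC))
```

```text
21.1667 [441.15019079 162.39117554 234.56666054] [3.14051566e+00 1.46359429e-04 1.33183337e+00] 76.30843138731312 [ 0.30072289  0.47227468 -0.99809413] [-0.02117428  0.10304627 -0.02607592] 0.5142736156991125
```

View pics/scene9.png

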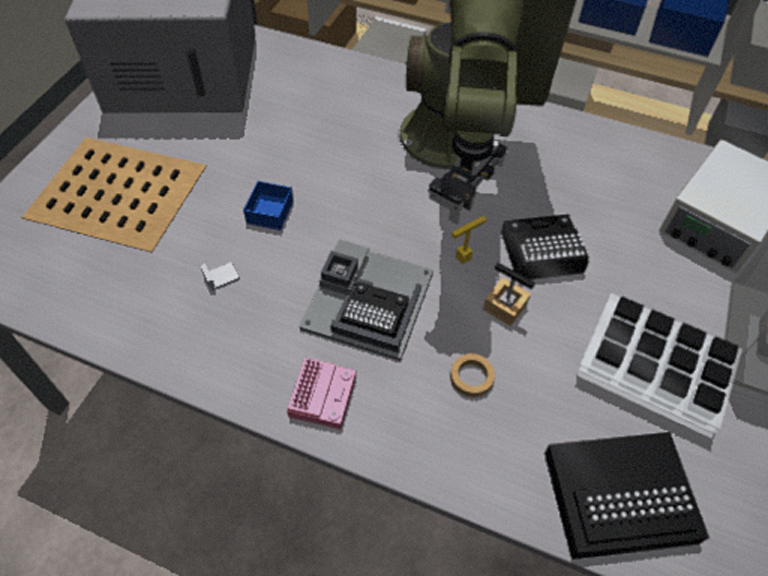

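View pics/top9.png

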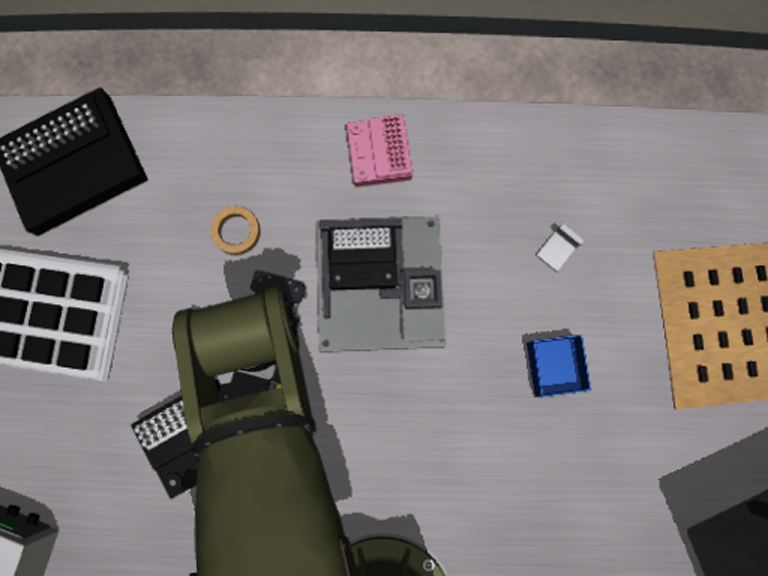

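Run:
```python
from h import *
a=np.load("scene9.npz")["p"];t=np.load("top9.npz")["p"]
A=cv2.resize(a[150:225,310:370,::-1],(400,500),interpolation=cv2.INTER_CUBIC)
B=cv2.resize(t[140:215,205:305,::-1],None,fx=4,fy=4,interpolation=cv2.INTER_CUBIC);B=cv2.copyMakeBorder(B,0,500-B.shape[0],0,0,0)
cv2.imwrite("pics/fin.png",np.hstack([A,B]))
# unchanged regions
for n,bs in (("scene",{"tape":(295,230,335,270),"bracket":(130,170,165,197)}),("top",{"tape":(136,134,178,174),"bracket":(352,145,392,185)})):
    p0=np.load(n+"0.npz")["p"].astype(int);p1=np.load(n+"9.npz")["p"].astype(int)
    for k,(x0,y0,x1,y1) in bs.items():
        d=np.abs(p1-p0)[y0:y1,x0:x1].max(2); print(n,k,(d>40).sum(),d.mean())
C=cloud("scene",np.load("scene9.npz")["d"]); m=(C[...,2]>112)&(C[...,2]<140)&(np.hypot(C[...,0]-475,C[...,1]-302)<65)
print("bar z",np.median(C[m][:,2]),C[m].mean(0),m.sum())
```

```text
scene tape 210 13.038125
scene bracket 0 5.04973544973545
top tape 58 12.933333333333334
top bracket 0 11.211875
bar z 124.80680705368309 [479.32016134 304.87835888 123.99949979] 160
```

View pics/fin.png

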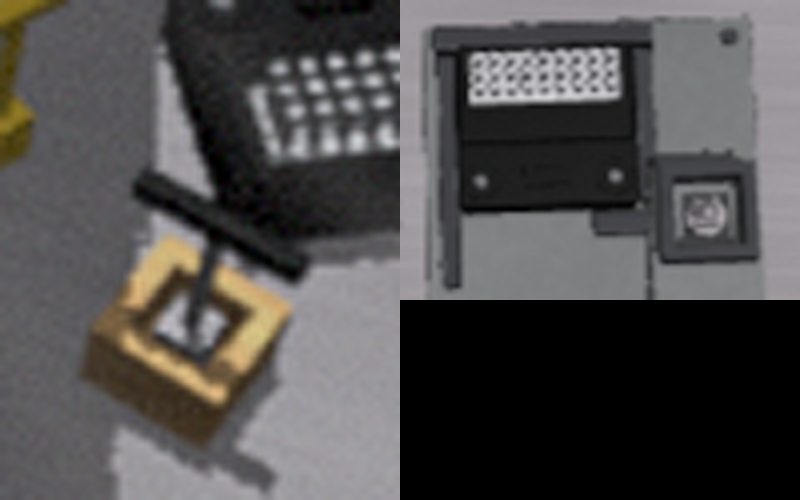

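```bash
python3 - <<'E'
from h import *
for n,(x0,y0,x1,y1) in(("scene",(290,225,340,275)),("top",(130,128,184,180))):
  for k in "09":
    h=cv2.cvtColor(np.load(n+k+".npz")["p"],cv2.COLOR_RGB2HSV)[y0:y1,x0:x1]; m=(h[...,1]>90)
    v,u=np.nonzero(m); print(n,k,m.sum(),u.mean()+x0,v.mean()+y0)
E
python3 -c "
from h import *
workorder.sign_off()"
```

```text
scene 0 398 314.5427135678392 249.68341708542712
scene 9 405 314.48148148148147 249.46913580246914
top 0 498 156.37751004016064 153.14658634538154
top 9 497 156.39839034205232 153.17102615694165
the job is handed in; nothing more can be done
```

The job is done and handed in at about 21 s on the robot's clock, well inside the 59 s limit. The order was housing home, key onto the stud, clamp closed, key back in its holder.

- **Housing:** I pushed it with shut fingers until the push force rose sharply at the end stop. It peaked at about 54 N along x and 40 N upward. That was at the fingertips, but it is over the 40 N figure given for the arm and gripper body. In the last top picture the housing sits against the stop bar.
- **Key on the stud:** the foot met the collar with the TCP at z = 162.5 mm, exactly where a fully seated key should be.
- **Clamp turn:** I turned clockwise about 84°. The torque climbed from about 0.07 to 0.57 N m, which I took as the hard stop. I then backed off into the key's play before lifting. The top picture shows the dog lying across behind the housing, parallel to its rear face.
- **Key back in holder:** it was set down on the hole floor, with TCP z = 124.5 mm, the same height as when I picked it up. It stands upright, about a quarter turn from how it started, and the arm is clear of it.
- **Tape and bracket:** the tape's position matches the start to within 0.2 px in both cameras. The raw picture difference around the tape did show changed pixels. I put these down to the arm's shadow, because the tape's colour mask did not shift. The bracket area showed no change.

The two cameras disagreed by about 2–4 mm on positions, mostly in x. I used averages for the moves and relied on touch for the fits.

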